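# Prop the enclosure lid, fit the tall module, close up

## Robot

A 6-joint arm with a two-finger parallel gripper is mounted at the origin on the work surface. World frame = base frame: x ahead of the robot, y to its left, z up, the work surface at z = 0. Lengths are in m, angles in rad, forces in N, time in s.
With the tool pointing down it reaches from about 0.3 to 1 m from the base axis. Payload 5.1 kg.
Tool frame: the origin (TCP) lies between the finger pads; the fingertips stand 19 mm ahead of it and the grasp point (between the pads) is the TCP; z points along the fingers, y is the line along which they close (so a half turn about z gives the same grasp; the last joint's range is limited). The gripper opens to 95 mm and grips with 3 to 60 N. Pads are 20 mm wide; open, the fingers measure 119 mm over their backs; the gripper's body (75 mm by 180 mm) begins 59 mm behind the grasp point.
Start: joints at [1.185, 0.124, 1.65, -0, 1.367, -0.083], TCP at [0.194, 0.62, 0.234] pointing down, gripper open.
Joint ranges: [-2.61, 2.61], [-1.02, 2.33], [0.03, 2.71], [-1.35, 4.49], [0.32, 2.68], [-2.91, 2.91]. Speed limits (rad/s): [2.57, 2.57, 3.14, 3.14, 3.14, 3.14].

## Interface

Orientations are given as a unit quaternion [w, x, y, z].
In Python, from plant import robot gives the robot as it stands.
- The arm moves only by the shell command python3 nudge.py 'ROWS' [OPENING] [FORCE]. ROWS is rows parted by semicolons, their numbers by spaces, 1 to 10 of them, each of 6 numbers: dx, dy, dz in m, then a rotation vector rx, ry, rz in rad; each row is the pose to reach, as a shift and turn from the pose commanded when the command began, along the tool's axes at that moment; what a row does not reach only later rows make up. A row lasts 1/8 s, in which the tool goes at most 0.0625 m and 0.188 rad, less where a joint would pass 70% of its speed; a pose out of reach is approached as far as the arm can. OPENING is the finger opening in m, set as the command begins (- or left out keeps the last). The fingers move at their own pace and stop on an object; FORCE is the grip in N (left out, the last holds). Time passes only in rows, so rows that do not move let the fingers close. It prints the time, the measured TCP pose, the force, the opening and the grip force at its end.
- robot.observe(): the state, without advancing time (a new reading comes with each control period).
- robot.capture(name): name is "scene" or "top"; returns a dict with "pixels" (480x640x3 uint8, red, green, blue), "fovy" (degrees; the focal length in pixels is half the picture's height over the tangent of half this angle, whatever the lens; pixels are square), "cx", "cy" (the principal point, pixels), "distortion" ([k1, k2, p1, p2, k3] as OpenCV has them; the pictures are not rectified), "origin" and "attitude" of the camera in the world. Camera axes: x right, y down, z forward; pixel columns grow to the right and rows downward; lengths in m; the calibration is good to about 2 mm. A picture is of the moment at which its call begins. There is no depth.
- robot.job_done(): hands the job in; it is judged then, once.
The state is a dict: "clock": time; "qpos": joint angles; "qd": joint speeds; "joint_torque": joint torques, N m; "position": TCP position; "tcp_rot": TCP orientation; "force": force on the tool from outside, world axes, zero at the start; "wrist_torque": the same for the moment, N m; "finger_gap": finger opening in m; "finger_force": force on a finger pad.
Only numpy, scipy, OpenCV 4.12 (cv2) and the standard library are available. Lean on these libraries where they do the work, as an engineer would, in place of code of your own. Each camera call takes 0.05 s, during which the arm holds its last target. There are 200 camera calls.

## Task

The lid of the grey enclosure will not stay up by itself: raise it by its bar and stand the steel post on the bench beside the enclosure so that the overhanging end of the bar comes to rest on it. With the lid resting on the post, set the tall module (not the low one) gently and upright on the floor of the enclosure's front slot and let go; then take the post away, leave it standing upright on the bench, and lower the lid fully shut without slamming it. Do not knock the post over or disturb the other things on the bench.

Things in the scene. Friction and masses are not known exactly. Their poses are not given: they have to be found in the camera images.
- box: Grey plastic enclosure fixed to the bench, 170 (x) x 190 (y) x 75 mm high, walls and floor 5 mm. Origin: centre of its underside. Local -x is its front (towards the robot, within 15 degrees); the lid is hinged along the top of its +x wall. A divider across y (4 mm thick, at local x = -26 mm, top at z = 70 mm) leaves a front slot. Behind it, a fixed circuit board with parts up to 47 mm high.
- slot (a point): Centre of the floor of the enclosure's front slot, at local (-54, 0, 5) mm of box, same axes. The slot is 52 mm wide in x, 180 mm long in y, open above: the module goes in with its 60 mm length along y, anywhere along the slot, and only its two 60 mm-apart ends leave room for fingers there.
- hinge (a point): Middle of the lid's hinge axis, at local (85, 0, 75.5) mm of box, same axes as box (fixed to it); the axis runs along its y.
- prop_spot (a point): A good place for the centre of the post's foot: on the bench beside the local +y wall of the enclosure, at local (-3, 145, 0) mm of box. With the post there the bar comes to rest on its top at a lid angle of about 1.17 rad.
- lid (a joint): Lid angle, rad: 0 shut (start), 1.42 fully up (stop). The lid is a grey plate 170 x 190 x 8 mm, 0.2 kg with its bar, on a heavily damped hinge (2.5 N m s/rad: about 7 N at the bar to raise it at 0.5 rad/s). Let go, it always sinks: about 11 s from 1.39 to 1.19 rad, faster when lower.
- bar: Round steel lift bar, 10 mm thick, on the lid, free to roll on its axis: along y, 45 mm in front of the lid's free edge, on flat stubs at y = +60 and -60 mm. Spans y -75 to +185 mm, so its +y end overhangs the enclosure by 90 mm. Origin: on its axis at the middle of the lid, 215 mm from the hinge axis, 4 mm above it when shut. Pinch it from above at any lid angle.
- post: Loose steel prop post, upright, 270 mm tall, 0.6 kg: round foot 72 mm across and 14 mm thick, round shaft 40 mm across all the way up, its top 10 mm flat-ended black rubber. Origin: centre of the foot's underside. Its top can be taken from above while the bar is clear of it; with the bar resting on it, the shaft can be taken with the tool tilted about 40 degrees.
- module: Tall black relay module, a block 44 (x) x 60 (y) x 60 mm high, 0.22 kg (varies), two rows of terminals and a paper patch on top. Origin: centre of its underside, z up. It starts upright in one of the two bins.
- low_module: Low black module, same top as the tall one: 44 x 60 mm, but 34 mm high. Stands in the other bin; leave it alone. Origin: centre of its underside.
- bin_a: Green parts bin fixed to the bench, 140 (x) x 86 (y) x 77 mm high, floor 4 mm, local -x wall only 30 mm high; the tall module stands in it, its y along the bin's y. Inside 132 mm long in x, 72 mm wide in y: fingers fit only before and behind the module (across its 44 mm). Origin: centre of its underside.
- bin_b: The other green parts bin, alike, holding the low module. The bins change places from start to start.
- can: Aluminium bottle with black cap, 54 mm across, 130 mm tall. Bystander. Origin: centre of its underside. It changes places with the post.
- spool: Solder spool standing up, 52 mm across, 55 mm tall. Bystander. Origin: centre of its underside.
- carton: Small white carton 100 x 70 x 45 mm. Bystander. Origin: centre of its underside.
- tape: Roll of black tape lying flat, 90 mm across, 20 mm high. Bystander. Origin: centre of its underside.
- driver: Screwdriver lying on the bench, 180 mm long along its x. Bystander.
- meter: Black panel meter lying down, 90 x 54 x 52 mm. Bystander. Origin: centre of its underside.

How it is judged:
By the outcome, as a careful person would: the job done as asked, in the order asked, and still so for the second after the job is handed in, with the robot touching nothing.
It also fails if it takes over 72 s, if anything falls off the work surface, if the arm or the gripper's body presses on something with over 40 N, if the wrist force passes 120 N, or if a joint passes its speed limit or range.

## Working session

There is one attempt and no reset: what is moved stays moved. The work goes in short steps, Python scripts to look and compute and a shell command to move; the robot and the scene stay as the last step left them, time stands still between calls to the robot, and variables do not carry over. Pictures are saved under pics/ and viewed, at most 10 in all, crops included, and the job is handed in when it is done.

```bash
ls; mkdir -p pics
python3 - <<'E'
from plant import robot
import cv2,json
s=robot.observe(); print({k:s[k] for k in('clock','position','tcp_rot','force','finger_gap')})
for n in("scene","top"):
    c=robot.capture(n); cv2.imwrite(f"pics/{n}0.png",c["pixels"][:,:,::-1])
    print(n,{k:v for k,v in c.items() if k!="pixels"})
E
```

```text
nudge.py
pics
plant.py
  5 nudge.py
  3 plant.py
  8 total
{'clock': 0.0, 'position': array([0.19362284, 0.6198675 , 0.23238204]), 'tcp_rot': array([-2.37665295e-04,  1.50827884e-01,  9.88559484e-01, -1.01960010e-03]), 'force': array([-0.57422226,  0.51765232,  0.50496904]), 'finger_gap': 0.0949244218689384}
scene {'fovy': 54.813127547406346, 'cx': 313.8047537502367, 'cy': 226.8872142518848, 'distortion': array([-0.05267966,  0.        ,  0.        ,  0.        ,  0.        ]), 'origin': array([0.98473141, 0.40976214, 0.82671328]), 'attitude': array([-0.12919514,  0.36278863,  0.8713359 , -0.30408349])}
top {'fovy': 54.49234159628083, 'cx': 323.7947256348622, 'cy': 232.38669718906894, 'distortion': array([-0.05456311,  0.        ,  0.        ,  0.        ,  0.        ]), 'origin': array([ 0.37584329, -0.01343251,  1.08828749]), 'attitude': array([-0.07394002,  0.70761995, -0.69874506,  0.07458026])}
```
View pics/top0.png

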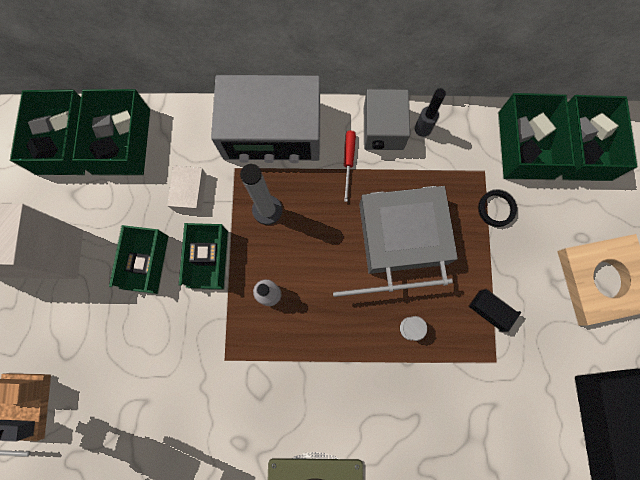

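View pics/scene0.png

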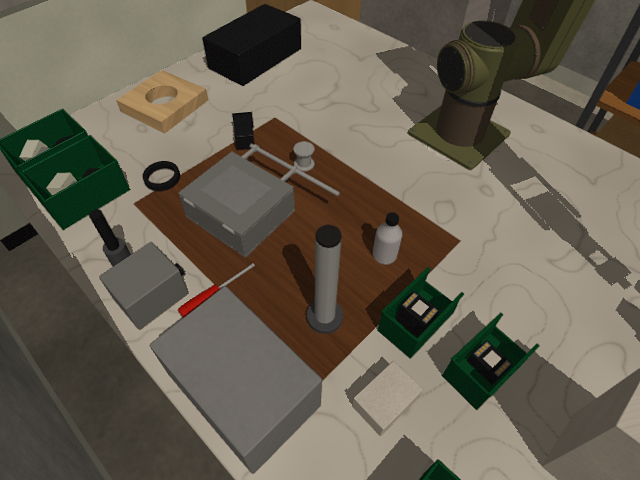

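The top view shows the post (top at 250,174, foot at 266,212), the bottle (265,292) and the shut enclosure (408,230). The bar runs (335,294)–(452,281), the spool is at (413,328), and the bins are at (140,260) and (205,257). In the scene view the two modules are at about (420,308) and (490,360). Next I measure these.

Create h.py:
```python
import numpy as np, cv2
from scipy.spatial.transform import Rotation as R
from plant import robot
def rot(q): return R.from_quat([q[1],q[2],q[3],q[0]])
def cal(c):
    f=240/np.tan(np.radians(c["fovy"])/2)
    return np.array([[f,0,c["cx"]],[0,f,c["cy"]],[0,0,1]]),np.array(c["distortion"],float)
def ray(c,p):
    K,D=cal(c); u=cv2.undistortPoints(np.array([[p]],float),K,D)[0,0]
    return np.array(c["origin"]),rot(c["attitude"]).apply([u[0],u[1],1])
def plane(c,p,z):
    o,d=ray(c,p); return o+d*(z-o[2])/d[2]
def tri(c1,p1,c2,p2):
    o1,d1=ray(c1,p1);o2,d2=ray(c2,p2)
    t=np.linalg.lstsq(np.c_[d1,-d2],o2-o1,rcond=None)[0]
    a,b=o1+t[0]*d1,o2+t[1]*d2
    return (a+b)/2,np.linalg.norm(a-b)
def px(c,P):
    K,D=cal(c); r=rot(c["attitude"]).inv()
    q=r.apply(np.atleast_2d(P)-np.array(c["origin"]))
    return cv2.projectPoints(q,np.zeros(3),np.zeros(3),K,D)[0][:,0]
def comps(mask,roi,amin=20):
    x0,y0,x1,y1=roi; m=np.zeros_like(mask,np.uint8); m[y0:y1,x0:x1]=mask[y0:y1,x0:x1]
    n,l,s,ce=cv2.connectedComponentsWithStats(m)
    return [(s[i][4],s[i][:4],ce[i],l==i) for i in range(1,n) if s[i][4]>=amin]
def box_pose(): return np.load("box.npy")
```

Run:
```python
from h import *
import pickle
T=robot.capture("top");S=robot.capture("scene");pickle.dump((T,S),open("c0.pkl","wb"))
np.set_printoptions(precision=4,suppress=True)
def hsv(c): return cv2.cvtColor(c["pixels"],cv2.COLOR_RGB2HSV)
ht,hs=hsv(T),hsv(S)
grey=lambda h,lo=90:((h[...,1]<60)&(h[...,2]>lo))
print("lid/bar top")
for a,b,ce,m in comps(grey(ht,100),(328,180,465,305)):
    print(a,b,ce)
    cn=cv2.findContours(m.astype(np.uint8),0,2)[0][0]
    if a>1500: print(cv2.approxPolyDP(cn,5,True)[:,0].tolist())
print("black top post")
for n,c,h,roi in(("T",T,ht,(235,160,275,190)),("S",S,hs,(305,220,350,250)),("T can",T,ht,(250,275,285,300)),("S can",S,hs,(375,205,410,230))):
    for a,b,ce,m in comps(h[...,2]<60,roi): print(n,a,b,ce)
for n,c,h,roi in(("patchT",T,ht,(120,225,225,290)),("patchS",S,hs,(385,280,520,380))):
    for a,b,ce,m in comps((h[...,2]>150)&(h[...,1]<70),roi): print(n,a,b,ce,cv2.minAreaRect(cv2.findContours(m.astype(np.uint8),0,2)[0][0]))
big=lambda c,x,y,w,h,k:cv2.resize(c["pixels"][y:y+h,x:x+w],None,fx=k,fy=k,interpolation=cv2.INTER_CUBIC)
a=big(T,110,215,130,85,3);b=big(T,325,180,140,125,3);d=big(S,375,265,170,145,3)
can=np.zeros((600,800,3),np.uint8)
e=big(T,235,155,60,75,3)
can[:255,:390]=big(T,110,215,130,85,3);can[:375,390:390+400]=b[:,:400]
f=big(S,375,265,170,145,2); can[260:550,:340]=f; can[375:600,400:580]=e
cv2.imwrite("pics/crop1.png",can[...,::-1])
```

```text
lid/bar top
57 [344 180   5  22] [346.0175 190.7368]
7011 [333 186 124 110] [407.5101 232.1519]
[[444, 186], [362, 195], [371, 266], [386, 267], [388, 285], [333, 295], [451, 282], [443, 261], [456, 253]]
black top post
T 414 [240 164  35  21] [253.0459 173.3285]
S 480 [315 225  27  23] [327.9229 235.8458]
T can 114 [257 284  13  12] [262.9912 289.5439]
T can 55 [278 286   7  14] [282.0909 292.6364]
S can 157 [385 212  14  14] [391.6306 218.7643]
patchT 367 [126 225  58  17] [166.9046 229.7112] ((154.5, 233.0), (16.0, 57.0), 90.0)
patchT 108 [197 247  11  11] [202.1389 252.    ] ((202.0, 252.0), (10.0, 10.0), 90.0)
patchT 104 [134 257  11  12] [138.9423 262.7115] ((138.94119262695312, 262.7353210449219), (8.973817825317383, 11.641709327697754), 14.03624439239502)
patchT 32 [181 284  11   6] [184.4062 287.5625] ((186.0, 286.5), (10.0, 5.0), 0.0)
patchS 4721 [385 280 135 100] [460.0237 322.4289] ((452.0, 329.4999694824219), (133.99996948242188, 98.99998474121094), 0.0)
patchS 135 [412 300  16  15] [419.6444 307.163 ] ((419.58001708984375, 307.0600280761719), (11.80000114440918, 11.400001525878906), 36.869895935058594)
patchS 146 [483 351  18  16] [491.6096 358.411 ] ((491.7500305175781, 358.25), (12.727920532226562, 12.020814895629883), 45.0)
```

View pics/crop1.png

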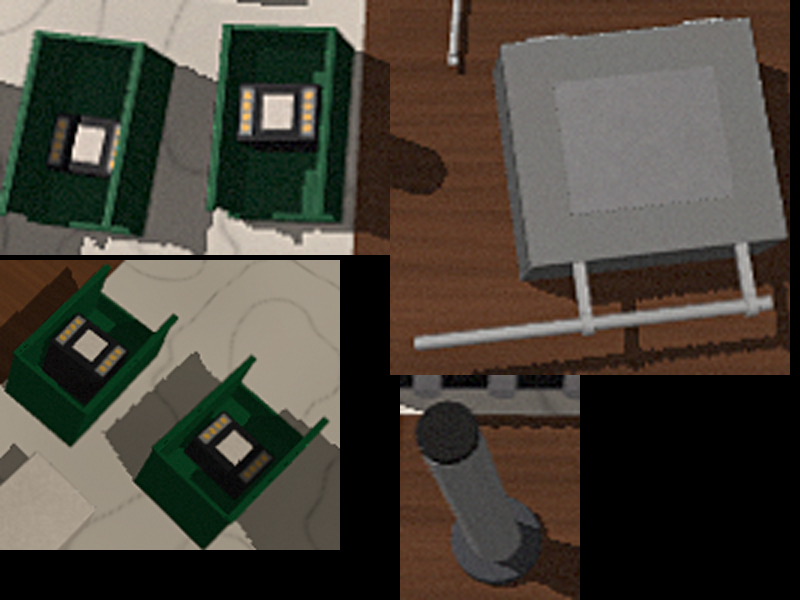

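The enlarged crop shows the bar ends at top-view pixels (333.3,294.3) and (452,280.7), and the post's top disc at (250.7,174). The lid corners are at (362,195), (444,186), (456,259) and (370,270). The module in the right-hand bin is drawn larger, so it is probably the tall one; the patch heights will settle that.

Run:
```python
from h import *
import pickle
np.set_printoptions(precision=4,suppress=True)
T,S=pickle.load(open("c0.pkl","rb"))
print("modR",tri(T,(202.3,252),S,(419.6,307.2)),"modL",tri(T,(139,262.7),S,(491.6,358.4)))
print("modR@.064",plane(T,(202.3,252),.064),plane(S,(419.6,307.2),.064))
print("post",tri(T,(250.7,174),S,(328,236)),plane(T,(250.7,174),.27),plane(S,(328,236),.27))
A,B=plane(T,(333.3,294.3),.0795),plane(T,(452,280.7),.0795)
print("bar",A,B,np.linalg.norm(A-B))
u=(A-B)/np.linalg.norm(A-B); yaw=np.arctan2(-u[0],u[1])
L=[plane(T,p,.0835) for p in((362.3,195),(444.3,186.3),(456.3,259.3))]
print("lid",L,np.linalg.norm(L[0]-L[1]),np.linalg.norm(L[2]-L[1]), np.degrees(yaw), np.degrees(np.arctan2(-(L[0]-L[1])[0],(L[0]-L[1])[1])))
Rz=R.from_euler('z',yaw)
mid=(A+B)/2; # local (-130,55)
bc=mid-Rz.apply([-.130,.055,0]); bc[2]=0
lc=(L[0]+L[2])/2; print("centre by bar",bc,"by lid diag",lc)
print("can",plane(T,(263,289.5),.13),"spool top",plane(T,(413,328),.055))
# bin green floor: patch offset; bin yaw from rim via scene
for n,c,roi in(("T",T,(100,215,232,300)),):
    h=cv2.cvtColor(c["pixels"],cv2.COLOR_RGB2HSV)
    for a,b,ce,m in comps((h[...,0]>50)&(h[...,0]<90)&(h[...,1]>100),roi,200):
        cn=max(cv2.findContours(m.astype(np.uint8),0,2)[0],key=cv2.contourArea)
        print(a,b,cv2.approxPolyDP(cv2.convexHull(cn),3,True)[:,0].tolist())
K=px(S,[bc+Rz.apply(v) for v in([-.130,.185,.0795],[-.130,-.075,.0795])]);print("bar ends in scene",K)
s=robot.observe();print(s["clock"],s["position"])
```

```text
modR (array([0.5464, 0.258 , 0.0635]), np.float64(2.3313334728322532e-05)) modL (array([0.5239, 0.4092, 0.0377]), np.float64(0.0007074635841063475))
modR@.064 [0.5463 0.2579 0.064 ] [0.5467 0.2581 0.064 ]
post (array([0.6613, 0.1241, 0.2644]), np.float64(0.000440841455453804)) [0.6592 0.1234 0.27  ] [0.6646 0.1268 0.27  ]
bar [ 0.4552 -0.0352  0.0795] [ 0.4874 -0.2934  0.0795] 0.26022110534251813
lid [array([ 0.6774, -0.0984,  0.0835]), array([ 0.7006, -0.2844,  0.0835]), array([ 0.5339, -0.3038,  0.0835])] 0.18745192493167137 0.1677896993989129 7.102792264017657 7.116219379384328
centre by bar [ 0.6071 -0.2028  0.    ] by lid diag [ 0.6057 -0.2011  0.0835]
can [0.4591 0.1102 0.13  ] spool top [ 0.3857 -0.2103  0.055 ]
2131 [179 223  49  66] [[184, 223], [221, 224], [227, 231], [222, 288], [179, 284]]
2465 [109 225  59  69] [[167, 236], [156, 293], [109, 286], [122, 225], [156, 229]]
bar ends in scene [[337.8738 193.6977]
 [250.2135 144.9986]]
0.2 [0.1937 0.6201 0.2329]
```

The triangulation agrees with the given sizes. The bar length comes out at 260.2 mm, the lid at 188 x 168 mm, the right-hand module top at z = 63.5 mm (tall) and the left at 37.7 mm (low). The box centre is (0.607, -0.202) with a yaw of 7.1°. Next is a delta helper.

```bash
cat > d.py <<'E'
# d.py "x y z yaw; x y z yaw | ..."  world targets (tool down, yaw deg of tool y from world y); b:x in box frame; '|' starts a new command
import sys
from h import *
bc=np.array([.6066,-.202,0]); by=7.1
def tgt(w):
    loc=w[0]=="b"; v=np.array([float(a) for a in (w[1:] if loc else w)])
    p=v[:3]; y=v[3]
    if loc: p=bc+R.from_euler('z',by,degrees=True).apply(p); y+=by
    return p,R.from_euler('z',y,degrees=True)*R.from_matrix(np.diag([-1.,1,-1]))
if __name__=="__main__":
    s=robot.observe(); p0,r0=s["position"],rot(s["tcp_rot"])
    for cmd in sys.argv[1].split("|"):
        for w in cmd.split(";"):
            p,r=tgt(w.split()); d=r0.inv().apply(p-p0); rv=(r0.inv()*r).as_rotvec()
            print(np.round(np.r_[d,rv],3).tolist(),"min rows %.1f"%max(np.linalg.norm(d)/.0625,np.linalg.norm(rv)/.188),"world",p.round(3))
        p0,r0=p,r; print("--")
E
python3 d.py "b -.130 0 .2 -90 | b -.130 0 .0795 -90"
python3 - <<'E'
import numpy as np
# bar arc, box frame displacement from shut: forward +x, up +z
for t in np.arange(.14,1.41,.14): print(round(t,2), round(.215-.215*np.cos(t)+.004*np.sin(t),4), round(.215*np.sin(t)+.004*np.cos(t)-.004,4))
E
```

```text
[-0.521, -0.715, 0.034, -0.001, 0.001, 1.144] min rows 14.2 world [ 0.478 -0.218  0.2  ]
--
[0.0, 0.0, 0.121, 0.0, 0.0, 0.0] min rows 1.9 world [ 0.478 -0.218  0.08 ]
--
0.14 0.0027 0.03
0.28 0.0095 0.0593
0.42 0.0203 0.0873
0.56 0.035 0.1136
0.7 0.0531 0.1376
0.84 0.0745 0.1588
0.98 0.0986 0.1768
1.12 0.1249 0.1913
1.26 0.1531 0.2019
1.4 0.1824 0.2086
```

```bash
python3 nudge.py '-0.05 -0.08 0 0 0 0.15; -0.521 -0.715 0.034 0 0 1.144; -0.521 -0.715 0.034 0 0 1.144; -0.521 -0.715 0.034 0 0 1.144; -0.521 -0.715 0.034 0 0 1.144; -0.521 -0.715 0.034 0 0 1.144; -0.521 -0.715 0.034 0 0 1.144; -0.521 -0.715 0.034 0 0 1.144; -0.521 -0.715 0.034 0 0 1.144; -0.521 -0.715 0.034 0 0 1.144' 0.05 20; python3 d.py "b -.130 0 .2 -90 | b -.130 0 .0795 -90"
```

```text
clock: 1.45
position: [0.3932, 0.0267, 0.2106]
tcp_rot: [0.001, 0.662, 0.75, 0.001]
force: [1.7, 0.9, -0.3]
finger_gap: 0.0504
finger_force: 0.0
[-0.253, 0.053, 0.011, 0.002, 0.0, -0.0] min rows 4.1 world [ 0.478 -0.218  0.2  ]
--
[0.0, 0.0, 0.121, 0.0, 0.0, 0.0] min rows 1.9 world [ 0.478 -0.218  0.08 ]
--
```

```bash
python3 nudge.py '-0.253 0.053 0.011 0 0 0; -0.253 0.053 0.011 0 0 0; -0.253 0.053 0.011 0 0 0; -0.253 0.053 0.011 0 0 0; -0.253 0.053 0.04 0 0 0; -0.253 0.053 0.04 0 0 0'; python3 d.py "b -.130 0 .0795 -90"
```

```text
clock: 2.2
position: [0.4752, -0.2157, 0.1675]
tcp_rot: [-0.003, 0.663, 0.749, -0.001]
force: [0.0, 0.5, -0.4]
finger_gap: 0.0499
finger_force: 0.0
[-0.003, 0.003, 0.088, -0.005, -0.004, -0.002] min rows 1.4 world [ 0.478 -0.218  0.08 ]
--
```

```bash
python3 nudge.py '-0.003 0.003 0.045 0 0 0; -0.003 0.003 0.085 0 0 0; -0.003 0.003 0.088 0 0 0; -0.003 0.003 0.088 0 0 0'; python3 nudge.py '0 0 0 0 0 0; 0 0 0 0 0 0; 0 0 0 0 0 0; 0 0 0 0 0 0' 0 25; python3 d.py "b -.130 0 .0795 -90"
```

```text
clock: 2.7
position: [0.4811, -0.2183, 0.0842]
tcp_rot: [0.001, 0.662, 0.75, 0.0]
force: [-0.9, -0.1, 0.4]
finger_gap: 0.0499
finger_force: 0.0
clock: 3.2
position: [0.4803, -0.2185, 0.0827]
tcp_rot: [0.0, 0.662, 0.75, 0.0]
force: [-0.2, -0.8, 0.1]
finger_gap: 0.0153
finger_force: 0.0
[0.001, -0.003, 0.003, 0.0, 0.0, -0.0] min rows 0.1 world [ 0.478 -0.218  0.08 ]
--
```

```bash
python3 nudge.py '0 0 0 0 0 0; 0 0 0 0 0 0' 0 45; python3 nudge.py '0 0.001 -0.019 0 0 0; 0 0.004 -0.037 0 0 0; 0 0.008 -0.056 0 0 0; 0 0.014 -0.0735 0 0 0; 0 0.022 -0.091 0 0 0; 0 0.031 -0.107 0 0 0; 0 0.041 -0.123 0 0 0; 0 0.053 -0.1376 0 0 0; 0 0.066 -0.151 0 0 0; 0 0.080 -0.1636 0 0 0'; python3 d.py "b .0503 0 .2887 -90"
```

```text
clock: 3.45
position: [0.4791, -0.2186, 0.0823]
tcp_rot: [-0.001, 0.662, 0.75, -0.001]
force: [-4.6, 0.1, 3.3]
finger_gap: 0.0089
finger_force: 45.0
clock: 4.7
position: [0.5585, -0.2087, 0.246]
tcp_rot: [-0.002, 0.662, 0.749, -0.002]
force: [-3.4, -4.8, -9.4]
finger_gap: 0.0088
finger_force: 45.0
[0.001, 0.099, -0.043, -0.005, -0.001, -0.0] min rows 1.7 world [ 0.657 -0.196  0.289]
--
```

```bash
python3 nudge.py '0 0.015 -0.011 0 0 0; 0 0.031 -0.021 0 0 0; 0 0.048 -0.029 0 0 0; 0 0.066 -0.036 0 0 0; 0 0.084 -0.041 0 0 0; 0 0.100 -0.0445 0 0 0; 0 0.104 -0.045 0 0 0; 0 0.104 -0.045 0 0 0'; python3 d.py "b .054 0 .36 -90 ; .661 .124 .36 7.1 | .661 .124 .247 7.1| .661 .124 .29 7.1; b -.003 .145 .29 0| b -.003 .145 .247 0| b -.02 .145 .36 0"
```

```text
clock: 5.7
position: [0.6635, -0.1957, 0.2915]
tcp_rot: [0.001, 0.662, 0.75, 0.0]
force: [1.8, -3.1, -5.4]
finger_gap: 0.0091
finger_force: 45.0
[0.001, -0.003, -0.068, 0.002, 0.001, 0.0] min rows 1.1 world [ 0.66  -0.195  0.36 ]
[0.318, 0.037, -0.069, 0.001, 0.002, -1.571] min rows 8.4 world [0.661 0.124 0.36 ]
--
[0.0, 0.0, 0.113, 0.0, 0.0, 0.0] min rows 1.8 world [0.661 0.124 0.247]
--
[0.0, 0.0, -0.043, 0.0, 0.0, 0.0] min rows 0.7 world [0.661 0.124 0.29 ]
[0.097, -0.172, -0.043, 0.0, 0.0, 0.0] min rows 3.2 world [ 0.586 -0.058  0.29 ]
--
[0.0, 0.0, 0.043, 0.0, 0.0, 0.0] min rows 0.7 world [ 0.586 -0.058  0.247]
--
[0.017, 0.0, -0.113, 0.0, 0.0, 0.0] min rows 1.8 world [ 0.569 -0.061  0.36 ]
--
```

```bash
python3 nudge.py '0 0 0 0 0 0; 0 0 0 0 0 0; 0 0 -0.05 0 0 0; 0.03 0.004 -0.068 0 0 -0.15; 0.318 0.037 -0.068 0 0 -1.57; 0.318 0.037 -0.068 0 0 -1.57; 0.318 0.037 -0.068 0 0 -1.57; 0.318 0.037 -0.068 0 0 -1.57; 0.318 0.037 -0.068 0 0 -1.57; 0.318 0.037 -0.068 0 0 -1.57' 0.08 30; python3 d.py ".661 .124 .35 7.1 | .661 .124 .247 7.1"
```

```text
clock: 6.95
position: [0.6595, 0.1283, 0.3602]
tcp_rot: [0.0, 0.08, 0.997, 0.001]
force: [0.3, -0.7, -0.3]
finger_gap: 0.0799
finger_force: 0.0
[-0.002, -0.004, 0.01, 0.002, 0.001, -0.285] min rows 1.5 world [0.661 0.124 0.35 ]
--
[0.0, 0.0, 0.103, 0.0, 0.0, 0.0] min rows 1.6 world [0.661 0.124 0.247]
--
```

```bash
python3 nudge.py '-0.002 -0.004 0.02 0 0 -0.18; -0.002 -0.004 0.065 0 0 -0.285; -0.002 -0.004 0.10 0 0 -0.285; -0.002 -0.004 0.113 0 0 -0.285; -0.002 -0.004 0.113 0 0 -0.285'; python3 nudge.py '0 0 0 0 0 0; 0 0 0 0 0 0; 0 0 0 0 0 0; 0 0 0 0 0 0; 0 0 0 0 0 0' 0.02 50;  python3 d.py "b -.003 .145 .26 0"
```

```text
clock: 7.58
position: [0.6613, 0.1204, 0.2462]
tcp_rot: [-0.0, -0.057, 0.998, 0.0]
force: [-0.5, -0.7, 0.4]
finger_gap: 0.08
finger_force: 0.0
clock: 8.2
position: [0.6616, 0.1207, 0.2463]
tcp_rot: [0.0, -0.057, 0.998, 0.001]
force: [0.3, 1.8, 1.4]
finger_gap: 0.0395
finger_force: 49.9
[0.096, -0.169, -0.014, 0.001, 0.0, -0.011] min rows 3.1 world [ 0.586 -0.058  0.26 ]
--
```

```bash
python3 nudge.py '0 0 -0.014 0 0 0; 0.010 -0.018 -0.016 0 0 0; 0.032 -0.056 -0.016 0 0 0; 0.056 -0.099 -0.016 0 0 0; 0.078 -0.137 -0.016 0 0 0; 0.091 -0.160 -0.016 0 0 0; 0.096 -0.169 -0.016 0 0 0; 0.096 -0.169 -0.012 0 0 0;0.096 -0.169 -0.006 0 0 0;0.096 -0.169 -0.003 0 0 0'; python3 d.py "b -.003 .145 .2463 0"
```

```text
clock: 9.45
position: [0.5851, -0.0577, 0.2479]
tcp_rot: [-0.001, -0.057, 0.998, 0.0]
force: [0.0, 0.4, -6.4]
finger_gap: 0.0396
finger_force: 49.9
[-0.001, -0.001, 0.002, 0.001, -0.002, -0.009] min rows 0.1 world [ 0.586 -0.058  0.246]
--
```

```bash
python3 nudge.py '0 0 0.001 0 0 0; 0 0 0.002 0 0 0; 0 0 0.0025 0 0 0'; python3 nudge.py '0 0 0 0 0 0; 0 0 0 0 0 0; 0 0 -0.03 0 0 0; 0.0 0 -0.08 0 0 0; 0.02 0.02 -0.11 0 0 0' 0.07
python3 - <<'E'
from h import *
import pickle
T=robot.capture("top");S=robot.capture("scene");pickle.dump((T,S),open("c1.pkl","wb"))
cv2.imwrite("pics/a1.png",np.hstack([T["pixels"][120:420,200:500],S["pixels"][50:350,140:440]])[...,::-1])
E
python3 d.py ".5464 .258 .34 -90| .5464 .258 .12 -90"
```

```text
clock: 9.82
position: [0.5854, -0.0584, 0.2469]
tcp_rot: [0.0, -0.057, 0.998, 0.0]
force: [-0.6, 0.7, -4.4]
finger_gap: 0.0395
finger_force: 49.9
clock: 10.45
position: [0.5642, -0.0417, 0.3606]
tcp_rot: [0.003, -0.056, 0.998, -0.001]
force: [0.8, 1.0, 0.0]
finger_gap: 0.0697
finger_force: 0.0
[-0.016, 0.299, 0.023, 0.007, 0.011, 1.685] min rows 9.0 world [0.546 0.258 0.34 ]
--
[0.0, 0.0, 0.22, 0.0, 0.0, 0.0] min rows 3.5 world [0.546 0.258 0.12 ]
--
```

View pics/a1.png

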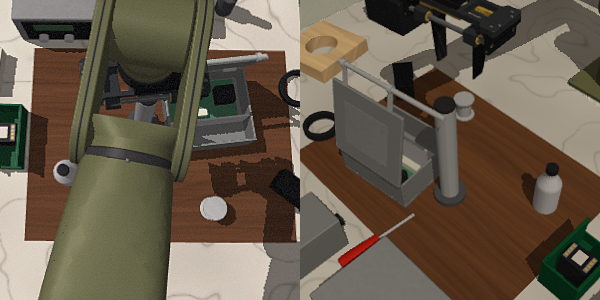

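The crops show the post standing upright at (447,150) with the bar's overhanging end just above its top, and the lid up. I now move to the bin and work out the module's yaw.

```bash
python3 nudge.py '0 0.05 0.0 0 0 0.15; -0.016 0.299 0.03 0 0 1.685; -0.016 0.299 0.03 0 0 1.685; -0.016 0.299 0.03 0 0 1.685; -0.016 0.299 0.03 0 0 1.685; -0.016 0.299 0.03 0 0 1.685; -0.016 0.299 0.03 0 0 1.685; -0.016 0.299 0.03 0 0 1.685; -0.016 0.299 0.03 0 0 1.685; -0.016 0.299 0.03 0 0 1.685' 0.072
python3 - <<'E'
from h import *
import pickle
np.set_printoptions(precision=4,suppress=True)
T,S=pickle.load(open("c0.pkl","rb"))
a,b=plane(T,(184,223),.077),plane(T,(221,224),.077);c=plane(T,(179,284),.03);print("rim",a,b,c,np.degrees(np.arctan2(*(-(a-b)[[0]],(a-b)[1]))), "side",np.degrees(np.arctan2((a-c)[1],(a-c)[0])))
a,b=plane(T,(110+241/3,215+87/3),.064),plane(T,(110+318/3,215+87/3),.064);print("mod far edge",a,b)
E
python3 d.py ".5464 .258 .12 -90; .5464 .258 .034 -90"
```

```text
clock: 11.8
position: [0.5455, 0.2577, 0.3256]
tcp_rot: [0.0, 0.709, 0.705, -0.0]
force: [-0.5, 0.1, 0.7]
finger_gap: 0.0721
finger_force: 0.0
rim [0.6093 0.3001 0.077 ] [0.608  0.2167 0.077 ] [0.4773 0.3156 0.03  ] [-0.869] side -6.714004856303507
mod far edge [0.5641 0.2862 0.064 ] [0.5649 0.2282 0.064 ]
[0.0, 0.001, 0.206, -0.0, 0.001, -0.005] min rows 3.3 world [0.546 0.258 0.12 ]
[0.0, 0.001, 0.292, -0.0, 0.001, -0.005] min rows 4.7 world [0.546 0.258 0.034]
--
```

```bash
python3 nudge.py '0 0.001 0.06 0 0 0; 0 0.001 0.12 0 0 0; 0 0.001 0.18 0 0 0; 0 0.001 0.23 0 0 0; 0 0.001 0.265 0 0 0; 0 0.001 0.285 0 0 0; 0 0.001 0.292 0 0 0; 0 0.001 0.292 0 0 0'; python3 nudge.py '0 0 0 0 0 0; 0 0 0 0 0 0; 0 0 0 0 0 0; 0 0 0 0 0 0;0 0 0 0 0 0' 0.02 25;  python3 d.py ".546 .258 .20 -90; .45 -.06 .20 -82.9; .45 -.06 .032 -82.9"
```

```text
clock: 12.8
position: [0.5469, 0.2581, 0.0353]
tcp_rot: [0.0, 0.707, 0.707, 0.001]
force: [0.2, 0.1, -0.6]
finger_gap: 0.0719
finger_force: 0.0
clock: 13.42
position: [0.5469, 0.2581, 0.0353]
tcp_rot: [0.0, 0.707, 0.707, 0.001]
force: [1.4, -1.5, 2.6]
finger_gap: 0.0439
finger_force: 25.0
[-0.0, -0.001, -0.165, 0.002, -0.0, -0.001] min rows 2.6 world [0.546 0.258 0.2  ]
[-0.318, -0.096, -0.165, 0.002, -0.0, -0.125] min rows 5.9 world [ 0.45 -0.06  0.2 ]
[-0.318, -0.097, 0.003, 0.002, -0.0, -0.125] min rows 5.3 world [ 0.45  -0.06   0.032]
--
```

```bash
python3 nudge.py '0 0 -0.03 0 0 0; 0 0 -0.085 0 0 0; 0 0 -0.145 0 0 0; -0.03 -0.01 -0.175 0 0 0; -0.09 -0.027 -0.175 0 0 -0.03; -0.15 -0.045 -0.175 0 0 -0.06; -0.21 -0.063 -0.175 0 0 -0.08; -0.27 -0.08 -0.165 0 0 -0.11; -0.31 -0.094 -0.145 0 0 -0.125; -0.318 -0.096 -0.10 0 0 -0.125'; python3 d.py "b -.130 .16 .0325 -90; .45 -.06 .032 -82.9"
```

```text
clock: 14.68
position: [0.4503, -0.0624, 0.1354]
tcp_rot: [0.002, 0.663, 0.748, 0.001]
force: [-0.0, 0.4, -2.8]
finger_gap: 0.044
finger_force: 25.0
[0.002, 0.007, 0.103, 0.004, 0.002, -0.004] min rows 1.7 world [ 0.458 -0.059  0.032]
[0.003, -0.0, 0.103, 0.004, 0.002, -0.004] min rows 1.7 world [ 0.45  -0.06   0.032]
--
```

```bash
python3 nudge.py '0 0 0.04 0 0 0; 0 0 0.075 0 0 0; 0 0 0.092 0 0 0; 0 0 0.099 0 0 0; 0 0 0.102 0 0 0; 0 0 0.102 0 0 0'; python3 d.py ".45 -.06 .032 -82.9"
```

```text
clock: 15.42
position: [0.4508, -0.0601, 0.0335]
tcp_rot: [0.001, 0.662, 0.75, 0.0]
force: [-0.1, 0.9, -1.0]
finger_gap: 0.0436
finger_force: 25.0
[0.0, -0.001, 0.002, 0.002, 0.001, 0.0] min rows 0.0 world [ 0.45  -0.06   0.032]
--
```

```bash
python3 nudge.py '0 0 0.0015 0 0 0; 0 0 0.0025 0 0 0'; python3 nudge.py '0 0 0 0 0 0; 0 0 0 0 0 0; 0 0 -0.04 0 0 0; 0 0 -0.09 0 0 -0.1; 0 0 -0.09 0 0 -1.57; 0 0 -0.09 0 0 -1.57; 0 0 -0.09 0 0 -1.57; 0 0 -0.09 0 0 -1.57; 0 0 -0.09 0 0 -1.57; 0 0 -0.09 0 0 -1.57' 0.085;  python3 d.py ".4508 -.0601 .034 7.1"
```

```text
clock: 15.68
position: [0.4506, -0.0602, 0.0313]
tcp_rot: [0.001, 0.662, 0.75, 0.0]
force: [-3.0, 0.1, 9.5]
finger_gap: 0.0443
finger_force: 25.0
clock: 16.92
position: [0.4498, -0.06, 0.1199]
tcp_rot: [0.0, 0.108, 0.994, 0.0]
force: [0.4, 0.1, 0.3]
finger_gap: 0.0849
finger_force: 0.0
[-0.001, 0.0, 0.086, 0.0, 0.0, -0.34] min rows 1.8 world [ 0.451 -0.06   0.034]
--
```

```bash
python3 nudge.py '0 0 0 0 0 -0.18; 0 0 0.01 0 0 -0.34; 0 0 0.05 0 0 -0.34; 0 0 0.078 0 0 -0.34; 0 0 0.086 0 0 -0.34; 0 0 0.086 0 0 -0.34';  python3 nudge.py '0 0 0 0 0 0; 0 0 0 0 0 0; 0 0 0 0 0 0; 0 0 0 0 0 0' 0.04 25
python3 - <<'E'
from h import *
import pickle
T=robot.capture("top");S=robot.capture("scene");pickle.dump((T,S),open("c2.pkl","wb"))
cv2.imwrite("pics/a2.png",np.hstack([T["pixels"][120:420,200:500],S["pixels"][50:350,140:440]])[...,::-1])
E
python3 d.py "b -.130 .16 .15 0;b -.054 0 .15 0; b -.054 0 .042 0"
```

```text
clock: 17.68
position: [0.4499, -0.06, 0.034]
tcp_rot: [-0.0, -0.059, 0.998, 0.0]
force: [-0.4, 0.2, 0.2]
finger_gap: 0.0848
finger_force: 0.0
clock: 18.18
position: [0.4504, -0.0601, 0.0348]
tcp_rot: [0.001, -0.059, 0.998, -0.0]
force: [-0.7, 1.1, 3.0]
finger_gap: 0.0598
finger_force: 25.0
[-0.008, -0.0, -0.115, -0.0, 0.001, -0.006] min rows 1.8 world [ 0.458 -0.059  0.15 ]
[-0.084, -0.16, -0.115, -0.0, 0.001, -0.006] min rows 3.4 world [ 0.553 -0.209  0.15 ]
[-0.084, -0.16, -0.007, -0.0, 0.001, -0.006] min rows 2.9 world [ 0.553 -0.209  0.042]
--
```

View pics/a2.png

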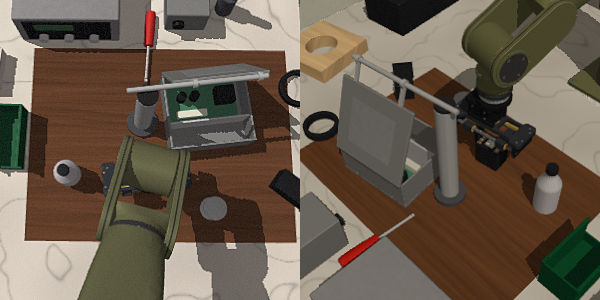

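The crops show the module gripped at (490,152 right), the post upright, and the bar from (127,90) to (268,73) in the left crop. Next I check the lid angle and the slot edges against my box pose.

Run:
```python
from h import *
import pickle, d
np.set_printoptions(precision=1,suppress=True)
T,S=pickle.load(open("c2.pkl","rb"))
Rz=R.from_euler('z',d.by,degrees=True); W=lambda v:d.bc+Rz.apply(v)
for t in(1.14,1.17,1.2,1.25,1.3):
    f=lambda y:W([.085-.215*np.cos(t)+.004*np.sin(t),y,.0755+.215*np.sin(t)+.004*np.cos(t)])
    print(t,px(T,[f(.185),f(-.075)]).ravel(),px(S,[f(.185)]).ravel())
print("post top",px(T,[W([-.003,.145,.27])]),px(S,[W([-.003,.145,.27])]))
im=T["pixels"].copy()
x0,y0,w,h=315,180,160,100
k=5;z=cv2.resize(im[y0:y0+h,x0:x0+w],None,fx=k,fy=k,interpolation=cv2.INTER_CUBIC)
for a,b,col in(([-.08,-.09,.075],[-.08,.09,.075],(255,0,0)),([-.028,-.09,.07],[-.028,.09,.07],(0,255,255)),([-.085,-.095,.075],[-.085,.095,.075],(255,255,0))):
    p=((px(T,[W(a),W(b)])-[x0,y0]+.5)*k).astype(int); cv2.line(z,tuple(map(int,p[0])),tuple(map(int,p[1])),col,1)
cv2.imwrite("pics/a3.png",z[...,::-1])
```

```text
1.14 [327.1 214.8 468.3 199.6] [299.9 161.3]
1.17 [326.7 211.3 468.1 196.1] [297.7 162.1]
1.2 [326.3 207.7 467.9 192.6] [295.4 163.1]
1.25 [325.7 201.8 467.5 186.7] [291.6 164.9]
1.3 [325.1 195.8 467.  180.8] [287.6 167. ]
post top [[349.1 213.8]] [[282.9 152.2]]
```

View pics/a3.png

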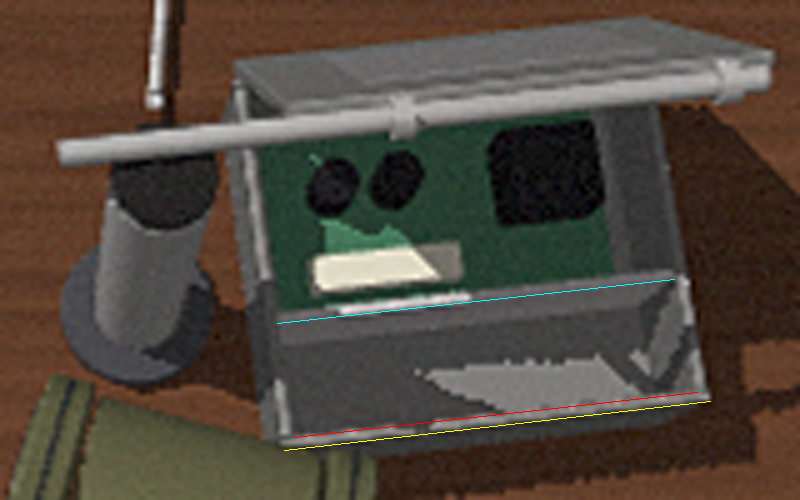

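The bar end at (327.4,210.6) matches a lid angle of about 1.17, so the bar is resting on the post. The drawn slot lines lie within about 1–2 mm of the walls, so I shift local x by +1 mm. Now I carry the module over.

```bash
python3 nudge.py '0 0 -0.03 0 0 0; 0 0 -0.075 0 0 0; 0 -0.02 -0.10 0 0 0; -0.005 -0.06 -0.105 0 0 0; -0.01 -0.10 -0.105 0 0 0; -0.025 -0.14 -0.105 0 0 0; -0.05 -0.158 -0.105 0 0 0; -0.074 -0.16 -0.103 0 0 -0.003; -0.084 -0.16 -0.10 0 0 -0.006; -0.084 -0.16 -0.10 0 0 -0.006'; python3 d.py "b -.054 0 .042 0"
python3 - <<'E'
from h import *
S=robot.capture("scene");cv2.imwrite("pics/a4.png",S["pixels"][20:320,100:440][...,::-1])
E
```

```text
clock: 19.52
position: [0.5516, -0.2083, 0.1328]
tcp_rot: [-0.001, -0.062, 0.998, 0.001]
force: [0.4, -0.5, -1.8]
finger_gap: 0.0601
finger_force: 25.0
[-0.002, -0.001, 0.091, 0.001, -0.002, 0.001] min rows 1.5 world [ 0.553 -0.209  0.042]
--
```

View pics/a4.png

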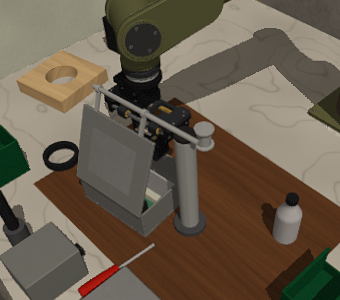

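The wrist is just in front of the bar and not touching it. I descend in steps and watch the force.

```bash
python3 nudge.py '-0.002 -0.001 0.02 0 0 0; -0.002 -0.001 0.04 0 0 0; -0.002 -0.001 0.05 0 0 0';  python3 nudge.py '0 0 0.012 0 0 0; 0 0 0.025 0 0 0; 0 0 0.032 0 0 0'; python3 d.py "b -.054 0 .0402 0"
```

```text
clock: 19.95
position: [0.5525, -0.2089, 0.081]
tcp_rot: [-0.002, -0.062, 0.998, 0.001]
force: [0.4, 1.1, -1.8]
finger_gap: 0.0599
finger_force: 25.0
clock: 20.32
position: [0.5539, -0.2096, 0.051]
tcp_rot: [-0.0, -0.062, 0.998, 0.0]
force: [0.4, -0.2, -1.4]
finger_gap: 0.0599
finger_force: 25.0
[0.001, 0.001, 0.011, 0.001, -0.001, 0.0] min rows 0.2 world [ 0.553 -0.209  0.04 ]
--
```

```bash
python3 nudge.py '0.001 0 0.006 0 0 0; 0.001 0 0.009 0 0 0; 0.001 0 0.010 0 0 0; 0.001 0 0.011 0 0 0';  python3 d.py "b -.054 0 .0398 0"
```

```text
clock: 20.82
position: [0.5536, -0.21, 0.0414]
tcp_rot: [0.0, -0.062, 0.998, -0.0]
force: [-1.1, 0.0, -1.7]
finger_gap: 0.06
finger_force: 25.0
[0.0, 0.001, 0.002, -0.0, 0.001, 0.0] min rows 0.0 world [ 0.553 -0.209  0.04 ]
--
```

```bash
python3 nudge.py '0 0 0.001 0 0 0; 0 0 0.002 0 0 0; 0 0 0.002 0 0 0'; python3 nudge.py '0 0 0 0 0 0; 0 0 0 0 0 0; 0 0 -0.015 0 0 0; 0 0 -0.06 0 0 0; 0.03 0 -0.11 0 0 0' 0.074; python3 d.py "b -.12 0 .2 0; b -.12 0 .35 -45; b -.05 0 .36 -80; b .0058 0 .36 -90; b .0058 0 .279 -90"
```

```text
clock: 21.2
position: [0.5535, -0.2099, 0.0398]
tcp_rot: [0.0, -0.062, 0.998, -0.0]
force: [-2.8, 1.9, 3.2]
finger_gap: 0.0596
finger_force: 25.0
clock: 21.82
position: [0.5241, -0.2135, 0.1509]
tcp_rot: [0.0, -0.063, 0.998, -0.0]
force: [-0.1, -0.6, 1.5]
finger_gap: 0.074
finger_force: 0.0
[0.037, 0.001, -0.049, -0.0, 0.001, 0.002] min rows 1.0 world [ 0.488 -0.217  0.2  ]
[0.037, 0.001, -0.199, -0.0, 0.001, 0.787] min rows 4.2 world [ 0.488 -0.217  0.35 ]
[-0.033, 0.001, -0.209, 0.0, 0.001, 1.398] min rows 7.4 world [ 0.557 -0.208  0.36 ]
[-0.089, 0.001, -0.209, 0.0, 0.001, 1.572] min rows 8.4 world [ 0.612 -0.201  0.36 ]
[-0.089, 0.001, -0.128, 0.0, 0.001, 1.572] min rows 8.4 world [ 0.612 -0.201  0.279]
--
```

```bash
python3 nudge.py '0.037 0.001 -0.04 0 0 0; 0.037 0.02 -0.10 0 0 0.15; 0.037 0.06 -0.15 0 0 0.3; 0.037 0.11 -0.19 0 0 0.5; 0.037 0.16 -0.209 0 0 0.7; 0.037 0.19 -0.209 0 0 0.9; 0.037 0.19 -0.209 0 0 1.1; 0.037 0.19 -0.209 0 0 1.3; 0.037 0.19 -0.209 0 0 1.5; 0.037 0.19 -0.209 0 0 1.57'
python3 - <<'E'
from h import *
T=robot.capture("top");a=cv2.resize(T["pixels"][190:290,325:465],None,fx=3,fy=3,interpolation=cv2.INTER_CUBIC)
cv2.imwrite("pics/a5.png",a[...,::-1])
E
python3 d.py "b .0058 0 .36 -90; b .0058 0 .279 -90"
```

```text
clock: 23.08
position: [0.4631, -0.0295, 0.3592]
tcp_rot: [0.001, 0.663, 0.748, 0.0]
force: [0.9, -1.2, 0.6]
finger_gap: 0.074
finger_force: 0.0
[-0.188, 0.128, -0.001, 0.002, 0.0, -0.007] min rows 3.6 world [ 0.612 -0.201  0.36 ]
[-0.188, 0.128, 0.08, 0.002, 0.0, -0.007] min rows 3.9 world [ 0.612 -0.201  0.279]
--
```

View pics/a5.png

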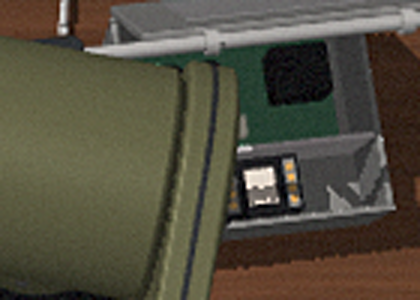

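Through the gap beside the arm the module's top is visible at (265,185), sitting flat and square in the front slot. Now I take the bar.

```bash
python3 nudge.py '-0.04 0.025 -0.001 0 0 0; -0.10 0.065 -0.001 0 0 0; -0.15 0.102 -0.001 0 0 0; -0.18 0.122 -0.001 0 0 0; -0.188 0.128 0.0 0 0 -0.007; -0.188 0.128 0.03 0 0 -0.007; -0.188 0.128 0.06 0 0 -0.007; -0.188 0.128 0.077 0 0 -0.007;-0.188 0.128 0.08 0 0 -0.007' 0.06; python3 nudge.py '0 0 0 0 0 0; 0 0 0 0 0 0; 0 0 0 0 0 0; 0 0 0 0 0 0; 0 0 0 0 0 0; 0 0 0 0 0 0; 0 0 0 0 0 0' 0 40;  python3 d.py "b .0545 0 .291 -90"
```

```text
clock: 24.25
position: [0.613, -0.1994, 0.2772]
tcp_rot: [-0.001, 0.659, 0.753, -0.0]
force: [0.1, -0.5, -0.4]
finger_gap: 0.06
finger_force: 0.0
clock: 25.12
position: [0.6136, -0.2002, 0.2782]
tcp_rot: [0.0, 0.659, 0.752, -0.0]
force: [-0.5, 0.3, 0.1]
finger_gap: 0.0093
finger_force: 40.0
[-0.001, 0.047, -0.013, -0.0, 0.0, 0.008] min rows 0.8 world [ 0.661 -0.195  0.291]
--
```

```bash
python3 nudge.py '0 0.009 -0.004 0 0 0; 0 0.02 -0.008 0 0 0; 0 0.031 -0.011 0 0 0; 0 0.042 -0.013 0 0 0; 0 0.047 -0.0135 0 0 0; 0 0.048 -0.0135 0 0 0; 0 0.048 -0.0135 0 0 0'; python3 d.py "b .055 0 .36 -90; .5845 -.058 .36 7.1| .5845 -.058 .248 7.1| .585 .11 .248 7.1"
```

```text
clock: 26.0
position: [0.6617, -0.1941, 0.2912]
tcp_rot: [0.001, 0.659, 0.752, 0.0]
force: [0.5, -3.9, -4.1]
finger_gap: 0.009
finger_force: 40.0
[-0.001, -0.001, -0.069, 0.001, 0.001, 0.008] min rows 1.1 world [ 0.661 -0.195  0.36 ]
[0.145, -0.059, -0.069, 0.0, 0.001, -1.563] min rows 8.3 world [ 0.584 -0.058  0.36 ]
--
[0.0, 0.0, 0.112, 0.0, 0.0, 0.0] min rows 1.8 world [ 0.584 -0.058  0.248]
--
[-0.021, 0.167, 0.0, 0.0, 0.0, 0.0] min rows 2.7 world [0.585 0.11  0.248]
--
```

```bash
python3 nudge.py '0 0 0 0 0 0; 0 0 0 0 0 0; 0 0 -0.05 0 0 0; 0.02 -0.008 -0.069 0 0 -0.15; 0.145 -0.059 -0.069 0 0 -1.563; 0.145 -0.059 -0.069 0 0 -1.563; 0.145 -0.059 -0.069 0 0 -1.563; 0.145 -0.059 -0.069 0 0 -1.563; 0.145 -0.059 -0.069 0 0 -1.563; 0.145 -0.059 -0.069 0 0 -1.563' 0.08 30; python3 d.py ".5845 -.058 .33 7.1 ; .5845 -.058 .248 7.1"
```

```text
clock: 27.25
position: [0.5836, -0.0572, 0.3616]
tcp_rot: [0.001, 0.078, 0.997, 0.0]
force: [-1.0, -0.4, 0.4]
finger_gap: 0.0797
finger_force: 0.0
[-0.001, -0.001, 0.032, 0.001, 0.002, -0.281] min rows 1.5 world [ 0.584 -0.058  0.33 ]
[-0.001, -0.001, 0.114, 0.001, 0.002, -0.281] min rows 1.8 world [ 0.584 -0.058  0.248]
--
```

```bash
python3 nudge.py '-0.001 -0.001 0.01 0 0 -0.18; -0.001 -0.001 0.055 0 0 -0.281; -0.001 -0.001 0.095 0 0 -0.281; -0.001 -0.001 0.113 0 0 -0.281; -0.001 -0.001 0.114 0 0 -0.281'; python3 nudge.py '0 0 0 0 0 0; 0 0 0 0 0 0; 0 0 0 0 0 0; 0 0 0 0 0 0; 0 0 0 0 0 0' 0.02 50;  python3 d.py ".585 .11 .248 7.1"
```

```text
clock: 27.88
position: [0.5841, -0.0587, 0.246]
tcp_rot: [-0.001, -0.059, 0.998, 0.0]
force: [-0.1, 0.1, 1.4]
finger_gap: 0.0799
finger_force: 0.0
clock: 28.5
position: [0.5846, -0.0585, 0.2468]
tcp_rot: [0.0, -0.059, 0.998, 0.001]
force: [-0.5, 2.1, 1.4]
finger_gap: 0.0397
finger_force: 50.0
[-0.02, 0.167, -0.001, 0.001, 0.0, -0.007] min rows 2.7 world [0.585 0.11  0.248]
--
```

```bash
python3 nudge.py '0 0 -0.012 0 0 0; 0 0.018 -0.014 0 0 0; 0 0.055 -0.014 0 0 0; 0 0.097 -0.014 0 0 0; -0.006 0.135 -0.014 0 0 0; -0.012 0.158 -0.014 0 0 0; -0.016 0.167 -0.014 0 0 0; -0.016 0.167 -0.009 0 0 0; -0.016 0.167 -0.004 0 0 0; -0.016 0.167 -0.002 0 0 0'; python3 nudge.py '0 0 0.001 0 0 0; 0 0 0.002 0 0 0; 0 0 0.0025 0 0 0'
```

```text
clock: 29.75
position: [0.5805, 0.1078, 0.2475]
tcp_rot: [-0.001, -0.058, 0.998, -0.0]
force: [0.1, -0.1, -5.2]
finger_gap: 0.0395
finger_force: 50.0
clock: 30.12
position: [0.5812, 0.1084, 0.2468]
tcp_rot: [0.0, -0.058, 0.998, -0.0]
force: [-0.4, -0.4, -2.9]
finger_gap: 0.0395
finger_force: 50.0
```

```bash
python3 nudge.py '0 0 0.001 0 0 0; 0 0 0.001 0 0 0'; python3 nudge.py '0 0 0 0 0 0; 0 0 0 0 0 0; 0 0 -0.03 0 0 0; 0 0 -0.08 0 0 0; 0 -0.02 -0.11 0 0 0.1' 0.08 30
python3 - <<'E'
from h import *
S=robot.capture("scene");cv2.imwrite("pics/a6.png",S["pixels"][50:410,140:540][...,::-1])
E
python3 d.py "b .037 0 .36 -90; b .037 0 .288 -90"
```

```text
clock: 30.38
position: [0.5814, 0.1086, 0.2467]
tcp_rot: [0.001, -0.059, 0.998, -0.0]
force: [-1.8, -0.6, 3.8]
finger_gap: 0.0391
finger_force: 50.0
clock: 31.0
position: [0.5838, 0.0896, 0.358]
tcp_rot: [0.002, -0.008, 1.0, 0.0]
force: [0.6, 0.3, -0.4]
finger_gap: 0.0786
finger_force: 0.0
[-0.055, -0.285, 0.003, 0.006, 0.009, 1.458] min rows 7.8 world [ 0.643 -0.197  0.36 ]
[-0.054, -0.285, 0.075, 0.006, 0.009, 1.458] min rows 7.8 world [ 0.643 -0.197  0.288]
--
```

View pics/a6.png

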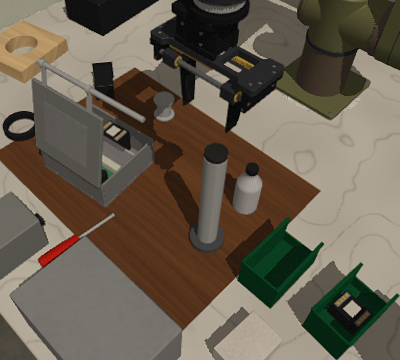

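The post stands upright at (210,200), clear of the bottle, and the module is visible in the slot. The bar end at (142,119) gives a lid angle of about 1.37. I go back to the bar.

```bash
python3 nudge.py '-0.01 -0.05 0 0 0 0.18; -0.057 -0.285 0.0 0.006 0.009 1.458; -0.057 -0.285 0.0 0.006 0.009 1.458; -0.057 -0.285 0.0 0.006 0.009 1.458; -0.057 -0.285 0.0 0.006 0.009 1.458; -0.057 -0.285 0.0 0.006 0.009 1.458; -0.057 -0.285 0.0 0.006 0.009 1.458; -0.057 -0.285 0.0 0.006 0.009 1.458; -0.057 -0.285 0.0 0.006 0.009 1.458; -0.057 -0.285 0.0 0.006 0.009 1.458' 0.08; python3 nudge.py '0 0 0.025 0 0 0; 0 0 0.055 0 0 0; 0 0 0.07 0 0 0; 0 0 0.073 0 0 0'; python3 nudge.py '0 0 0 0 0 0; 0 0 0 0 0 0; 0 0 0 0 0 0; 0 0 0 0 0 0; 0 0 0 0 0 0; 0 0 0 0 0 0; 0 0 0 0 0 0; 0 0 0 0 0 0' 0 30; python3 d.py "b .04 0 .286 -90"
```

```text
clock: 32.3
position: [0.6451, -0.195, 0.3546]
tcp_rot: [-0.004, 0.659, 0.752, -0.003]
force: [-0.6, -0.8, -0.4]
finger_gap: 0.0801
finger_force: 0.0
clock: 32.8
position: [0.644, -0.1948, 0.2807]
tcp_rot: [-0.005, 0.659, 0.752, -0.003]
force: [0.7, -0.5, -0.1]
finger_gap: 0.0801
finger_force: 0.0
clock: 33.8
position: [0.6442, -0.1951, 0.2822]
tcp_rot: [-0.004, 0.66, 0.751, -0.003]
force: [-1.0, -0.2, 1.5]
finger_gap: 0.0093
finger_force: 30.0
[-0.002, 0.002, -0.004, -0.01, -0.002, 0.006] min rows 0.1 world [ 0.646 -0.197  0.286]
--
```

Run:
```python
import numpy as np
f=lambda t:np.array([-.215*np.cos(t)+.004*np.sin(t),-.215*np.sin(t)-.004*np.cos(t)])
for ts in(np.linspace(1.327,.77,10),np.linspace(.77,.25,10),np.linspace(.25,0,10)):
    print("; ".join("0 %.4f %.4f 0 0 0"%tuple(f(t)-f(ts[0])) for t in ts[1:]))
```

```text
0 -0.0129 0.0034 0 0 0; 0 -0.0255 0.0075 0 0 0; 0 -0.0379 0.0125 0 0 0; 0 -0.0499 0.0182 0 0 0; 0 -0.0616 0.0246 0 0 0; 0 -0.0728 0.0317 0 0 0; 0 -0.0836 0.0395 0 0 0; 0 -0.0938 0.0480 0 0 0; 0 -0.1035 0.0571 0 0 0
0 -0.0086 0.0090 0 0 0; 0 -0.0166 0.0185 0 0 0; 0 -0.0240 0.0284 0 0 0; 0 -0.0309 0.0388 0 0 0; 0 -0.0372 0.0495 0 0 0; 0 -0.0428 0.0606 0 0 0; 0 -0.0478 0.0719 0 0 0; 0 -0.0521 0.0836 0 0 0; 0 -0.0558 0.0955 0 0 0
0 -0.0015 0.0058 0 0 0; 0 -0.0028 0.0116 0 0 0; 0 -0.0040 0.0175 0 0 0; 0 -0.0050 0.0233 0 0 0; 0 -0.0059 0.0293 0 0 0; 0 -0.0066 0.0352 0 0 0; 0 -0.0071 0.0411 0 0 0; 0 -0.0075 0.0471 0 0 0; 0 -0.0077 0.0531 0 0 0
```

```bash
python3 nudge.py '0 -0.013 0.0035 0 0 0; 0 -0.0255 0.0075 0 0 0; 0 -0.038 0.0125 0 0 0; 0 -0.05 0.018 0 0 0; 0 -0.0615 0.0245 0 0 0; 0 -0.073 0.0315 0 0 0; 0 -0.0835 0.0395 0 0 0; 0 -0.094 0.048 0 0 0; 0 -0.1035 0.057 0 0 0' 0 40; python3 nudge.py '0 -0.0085 0.009 0 0 0; 0 -0.0165 0.0185 0 0 0; 0 -0.024 0.0285 0 0 0; 0 -0.031 0.039 0 0 0; 0 -0.037 0.0495 0 0 0; 0 -0.043 0.0605 0 0 0; 0 -0.048 0.072 0 0 0; 0 -0.052 0.0835 0 0 0; 0 -0.056 0.0955 0 0 0; 0 -0.056 0.0955 0 0 0'; python3 d.py "b -.130 0 .0795 -90"
```

```text
clock: 34.92
position: [0.5427, -0.2077, 0.2264]
tcp_rot: [-0.002, 0.66, 0.752, -0.0]
force: [7.2, 2.8, -2.0]
finger_gap: 0.0087
finger_force: 40.0
clock: 36.17
position: [0.4863, -0.2147, 0.1307]
tcp_rot: [-0.002, 0.66, 0.751, -0.0]
force: [8.9, 2.8, -3.7]
finger_gap: 0.009
finger_force: 40.0
[-0.002, -0.009, 0.051, -0.003, -0.003, 0.005] min rows 0.8 world [ 0.478 -0.218  0.08 ]
--
```

```bash
python3 nudge.py '0 -0.0015 0.006 0 0 0; 0 -0.003 0.0115 0 0 0; 0 -0.004 0.0175 0 0 0; 0 -0.005 0.0235 0 0 0; 0 -0.006 0.029 0 0 0; 0 -0.0065 0.034 0 0 0; 0 -0.007 0.039 0 0 0; 0 -0.0075 0.043 0 0 0; 0 -0.0075 0.046 0 0 0; 0 -0.0075 0.048 0 0 0'; python3 nudge.py '0 0 0.0015 0 0 0; 0 0 0.003 0 0 0; 0 0 0.0045 0 0 0; 0 0 0.0045 0 0 0'; python3 d.py "b -.130 0 .0795 -90"
```

```text
clock: 37.42
position: [0.4787, -0.2157, 0.0838]
tcp_rot: [-0.002, 0.66, 0.751, -0.0]
force: [6.8, 4.4, -0.4]
finger_gap: 0.009
finger_force: 40.0
clock: 37.92
position: [0.4785, -0.2157, 0.0791]
tcp_rot: [-0.002, 0.66, 0.751, -0.001]
force: [6.8, 3.1, -0.6]
finger_gap: 0.0089
finger_force: 40.0
[-0.002, -0.001, -0.0, -0.004, -0.003, 0.005] min rows 0.0 world [ 0.478 -0.218  0.08 ]
--
```

```bash
python3 nudge.py '0 0 0.001 0 0 0; 0 0 0.002 0 0 0; 0 0 0.003 0 0 0; 0 0 0.003 0 0 0'; python3 nudge.py '0 0 0.001 0 0 0; 0 0 0.002 0 0 0; 0 0 0.002 0 0 0'
```

```text
clock: 38.42
position: [0.4785, -0.2157, 0.0765]
tcp_rot: [-0.002, 0.66, 0.751, -0.001]
force: [5.5, 3.9, 1.1]
finger_gap: 0.0086
finger_force: 40.0
clock: 38.8
position: [0.4786, -0.2158, 0.0762]
tcp_rot: [-0.003, 0.66, 0.751, -0.001]
force: [1.9, 6.0, 9.0]
finger_gap: 0.0091
finger_force: 40.0
```

```bash
python3 nudge.py '0 0 0 0 0 0; 0 0 0 0 0 0; 0 0 0 0 0 0; 0 0 -0.02 0 0 0; 0 0 -0.07 0 0 0; 0 0 -0.12 0 0 0; 0.04 -0.03 -0.16 0 0 0; 0.10 -0.05 -0.18 0 0 0; 0.16 -0.07 -0.18 0 0 0; 0.20 -0.07 -0.18 0 0 0' 0.05 20
python3 - <<'E'
from h import *
import d,pickle
np.set_printoptions(precision=1,suppress=True)
T=robot.capture("top");S=robot.capture("scene");pickle.dump((T,S),open("c3.pkl","wb"))
cv2.imwrite("pics/a7.png",np.hstack([T["pixels"][130:430,180:540],S["pixels"][50:350,140:540]])[...,::-1])
T0,S0=pickle.load(open("c0.pkl","rb"))
# lid+bar region in scene: compare with start
df=cv2.absdiff(S["pixels"],S0["pixels"]).max(2)[140:260,170:345];print("scene lid region changed px",(df>40).sum())
E
```

```text
clock: 40.05
position: [0.382, -0.0261, 0.255]
tcp_rot: [-0.003, 0.66, 0.751, -0.002]
force: [-0.0, 0.1, -0.3]
finger_gap: 0.05
finger_force: 0.0
scene lid region changed px 1395
```

View pics/a7.png

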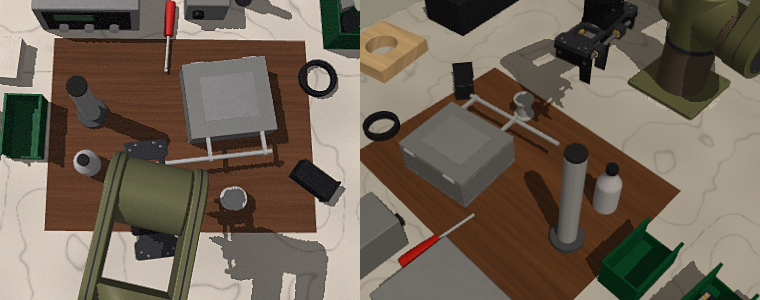

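The final view shows the lid shut with its bar at the starting place, the post upright at (572,195), and the bottle, spool and other items undisturbed. The robot is clear of everything.

```bash
python3 -c "
from plant import robot
print(robot.job_done())"
```

```text
the job is handed in; nothing more can be done
None
```

I handed the job in at about 40 s on the robot's clock: the tall module is upright in the front slot, the post is standing on the bench clear of the enclosure, and the lid is shut, with nothing else disturbed in the final pictures (the hand-in returned no verdict).

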